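Turn the dough sheeter's handwheel to its home mark

TASK

Bring the dough sheeter's rollers to their home position: with the fingertips, gently push the spokes of its handwheel one after another, either way round, until the red stem on the rim points straight up, and leave the wheel standing still there. Push steadily, do not flick the wheel into a spin, and leave the tableware and tools around it (and the ring on top of the machine) where they are.

Things in the scene. Friction and masses are not known exactly. Their poses are not given: they have to be found in the camera images.
- sheeter: Hand-turned dough sheeter, fixed to the counter: white cheeks, two steel rollers, 200 mm deep (own x), 300 mm wide (own y), top cover 200 mm above the counter. Origin at the centre of its underside, z up; own x within 0.3 rad of the world's. The handwheel is on its +x face (away from the robot), in the upright plane 140 mm from the origin along own x.
- axle (a point): Centre of the wheel, 170 mm above the counter; fixed axes: x along the axle out of the sheeter, y level, z up. Five round spokes, 10 mm thick, run from the hub through a rim ring (60 mm radius to its centre line, 12 mm thick) and on to black ball knobs of 22 mm diameter, centred 124 mm from the axle; all in one plane. Spokes stand at 36, 108, 180, 252, 324 degrees from the stem.
- handwheel (a joint): Turn of the wheel about the axle's x axis, rad, right-handed: 0 or 2 pi when the red stem points straight up; growing values take an upward stem towards the axle's -y side. Starts between 1.9 and 4.4. Turns both ways with no stop in reach; a steady friction of about 0.4 N m keeps it where it is left.
- stem_tip (a point): Outer end of the short red stem (like a tyre valve, 12 to 18 mm thick) that sticks out of the wheel's rim, midway between two spokes; 100 mm from the axle. Turns with the wheel: own z points outwards along the stem, own x along the axle.
- pastry_ring: Loose bright steel pastry ring, 72 mm across, 25 mm high, lying on the sheeter's top cover; origin at the centre of its underside.
- tart_tin: Loose dark fluted tart tin, 136 mm across, 28 mm high; origin at the centre of its underside.
- mug: Loose white mug, 80 mm across, 85 mm high, with a handle; origin at the centre of its underside.
- bowl: Loose blue bowl, 130 mm across, 60 mm high; origin at the centre of its underside.
- jar: Loose amber glass jar with steel cap, 70 mm across, 100 mm high; origin at the centre of its underside.
- spatula: Loose spatula with wooden handle and steel blade, 280 mm long, 20 mm high, lying flat on the counter; origin under the middle of its length, own x axis along it.
- spice_can: Loose yellow can with a paper band, 56 mm across, 75 mm high; origin at the centre of its underside.

How it is judged:
At the end, for the whole second after the job is handed in: The red stem points straight up within 0.12 rad (about 7 degrees) and the wheel stands still (under 0.05 rad/s) (angle between stem_tip's own z axis and vertical below 0.12 rad and velocity of joint handwheel between -0.05 and 0.05 rad/s); the robot touches nothing.
It fails at once if the wheel is flicked into a spin (faster than 5 rad/s) (velocity of joint handwheel above 5 rad/s or velocity of joint handwheel below -5 rad/s).
It fails at once if the machine or its wheel is shoved hard (over 60 N) (contact force between any of the fingers, the arm and sheeter above 60 N).
It fails at once if a thing standing around is lifted, carried or pushed more than 30 mm (distance of any of pastry_ring, tart_tin, mug, bowl, jar, spatula, spice_can from where it was at the start of the episode above 0.03 m).
It also fails if it takes over 64 s, if anything falls off the work surface, if the arm or the gripper's body presses on something with over 40 N, if the wrist force passes 120 N, or if a joint passes its speed limit or range.

ROBOT

A 6-joint arm with a two-finger parallel gripper is mounted at the origin on the work surface. World frame = base frame: x ahead of the robot, y to its left, z up, the work surface at z = 0. Lengths are in m, angles in rad, forces in N, time in s.
With the tool pointing down it reaches from about 0.375 to 0.9 m from the base axis. Payload 3.1 kg.
Tool frame: the origin (TCP) lies midway between the tips of the shut fingers; the grasp point (between the pads) lies 19 mm behind it; z points along the fingers, y is the line along which they close (so a half turn about z gives the same grasp; the last joint's range is limited). The gripper opens to 87 mm and grips with 3 to 60 N. Pads are 19 mm wide; open, the fingers measure 117 mm over their backs; the gripper's body (75 mm by 190 mm) begins 51 mm behind the grasp point.
Start: joints at [-1.45, 0.527, 1.433, -0, 1.181, -0.178], TCP at [0.184, -0.597, 0.223] pointing down, gripper open.
Joint ranges: [-3.08, 3.08], [-0.75, 2.2], [0.22, 2.44], [-1.43, 4.57], [0, 2.65], [-2.85, 2.85]. Speed limits (rad/s): [2.79, 2.79, 3.14, 3.14, 3.14, 3.14].

INTERFACE

Orientations are given as a unit quaternion [x, y, z, w].
In Python, from rig import status, imaging, order gives the robot as it stands.
- The arm moves only by the tool arm_command, never from a script. Its argument "deltas" is one flat list of numbers, 5 for each row, row after row: the opening, from -1 (shut) to 1 (fully open), so that 0 is half open, then the shift along the tool's x, y, z in m, then the turn about the tool's z in rad. In form: [gripper, tx, ty, tz, roll, gripper, tx, ty, tz, roll, ...]. A call has 1 to 12 rows; each row shifts and turns the commanded pose from where the row before left it, along the tool's axes as they then stand; what a row does not reach is not made up. A row lasts 1/8 s, in which the tool goes at most 62.5 mm and 10.7 degrees, less where a joint would pass 70% of its speed; a pose out of reach is approached as far as the arm can. A call with a gripper value outside its range is refused whole. The fingers move at their own pace and stop on an object; "newtons" is the grip in N (left out, the last holds). Time passes only in rows, so rows that do not move let the fingers close. It gives the time, the measured TCP pose, the force, the opening and the grip force at its end, in the units of the state.
- status.get_obs(): the state, without advancing time (a new reading comes with each control period).
- imaging.camera(name): name is "scene" or "top" or "wrist"; returns (picture, depth): 400x640x3 uint8, red, green, blue; 400x640 float32, m along the optical axis (not along the pixel's ray), 0 where there is no reading.
- imaging.camera_params(name): a dict with "intrinsics" (3x3 intrinsics, pixels), "camera_from_world" (4x4, takes a point from world to camera coordinates). Camera axes: x right, y up, looking along -z (the intrinsics and any distortion apply to the point x, -y, -z); pixel columns grow to the right and rows downward; lengths in m; the calibration is good to about 2 mm. A picture is of the moment at which its call begins: read the wrist's pose just before it. camera_params takes no time and is no camera call; for the wrist camera it gives the pose at the moment of the call.
- order.hand_in(): hands the job in; it is judged then, once.
The state is a dict: "time": time; "q": joint angles; "joint_velocities": joint speeds; "joint_torque": joint torques, N m; "position": TCP position; "tool_rot": TCP orientation; "ft_force": force on the tool from outside, world axes, zero at the start; "moment": the same for the moment, N m; "grip_width": finger opening in m; "grip_force": force on a finger pad.
Only numpy, scipy, OpenCV 4.12 (cv2) and the standard library are available. Lean on these libraries where they do the work, as an engineer would, in place of code of your own. Each camera call takes 0.05 s, during which the arm holds its last target. There are 200 camera calls.

## Working session

There is one attempt and no reset: what is moved stays moved. The work goes in short steps, Python scripts to look and compute and a tool call to move; the robot and the scene stay as the last step left them, time stands still between calls to the robot, and variables do not carry over. Pictures are saved under pics/ and viewed, at most 10 in all, crops included, and the job is handed in when it is done.

Besides the shell and the picture viewer there is one more tool, called after "Call:" as a command line: name --argument value ..., lists and objects as JSON in quotes. arm_command: Moves the arm, as the interface text tells. Its arguments: {"type":"object","properties":{"deltas":{"type":"array"},"newtons":{"type":"number"}},"required":["deltas"]}

```bash
mkdir -p pics
python3 - <<'E'
from rig import status, imaging
import cv2, numpy as np
for n in ("scene","top"):
    p,d=imaging.camera(n); cv2.imwrite(f"pics/{n}.png",p[:,:,::-1]); np.savez(f"{n}.npz",p=p,d=d,**{k:np.array(v) for k,v in imaging.camera_params(n).items()})
    print(n,imaging.camera_params(n))
print(status.get_obs())
E
```

```text
scene {'intrinsics': array([[469.78379596,   0.        , 316.92719311],
       [  0.        , 469.78379596, 198.15888511],
       [  0.        ,   0.        ,   1.        ]]), 'camera_from_world': array([[-0.86212212,  0.50668527, -0.00393471,  0.48413264],
       [-0.41843995, -0.70755104,  0.56945547,  0.13617089],
       [ 0.28575069,  0.49258659,  0.82201277, -1.75466446],
       [ 0.        ,  0.        ,  0.        ,  1.        ]])}
top {'intrinsics': array([[494.93694015,   0.        , 329.58965463],
       [  0.        , 494.93694015, 201.54900232],
       [  0.        ,   0.        ,   1.        ]]), 'camera_from_world': array([[ 1.06901920e-02, -9.99942063e-01, -1.26151690e-03,
         9.94120515e-03],
       [ 9.91370776e-01,  1.04337038e-02,  1.30671810e-01,
        -5.92901902e-01],
       [-1.30651077e-01, -2.64753773e-03,  9.91424877e-01,
        -1.52322766e+00],
       [ 0.00000000e+00,  0.00000000e+00,  0.00000000e+00,
         1.00000000e+00]])}
{'time': 0.1, 'q': array([-1.45048015e+00,  5.28373979e-01,  1.43374237e+00, -3.12155552e-05,
        1.18141207e+00, -1.78508104e-01]), 'joint_velocities': array([-6.61887899e-04, -2.21129837e-03, -1.18214658e-03,  6.50478130e-04,
       -5.51202437e-05,  6.78782458e-04]), 'joint_torque': array([-1.32807327e-04, -4.40984416e+01, -1.77150589e+01,  6.35915785e-02,
        5.33412199e-02, -4.18193736e-05]), 'position': array([ 0.18393381, -0.59664464,  0.22167913]), 'tool_rot': array([ 9.88857409e-01,  1.48862649e-01,  1.37299926e-05, -9.67895000e-04]), 'ft_force': array([-0.44504384, -0.56572939,  0.41308622]), 'moment': array([-0.03193063, -0.04361146, -0.00350114]), 'grip_force': 0.0, 'grip_width': 0.08657629890982624}
```

View pics/scene.png

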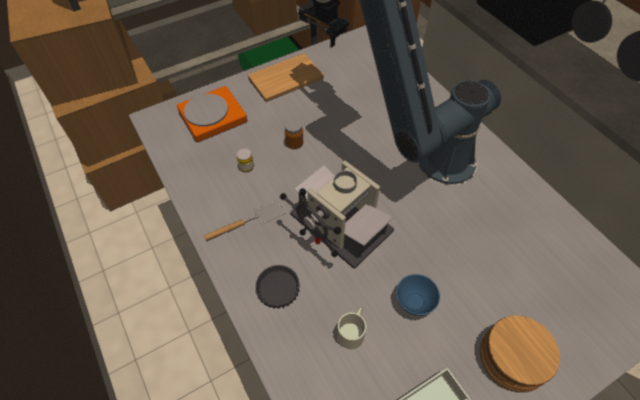

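View pics/top.png

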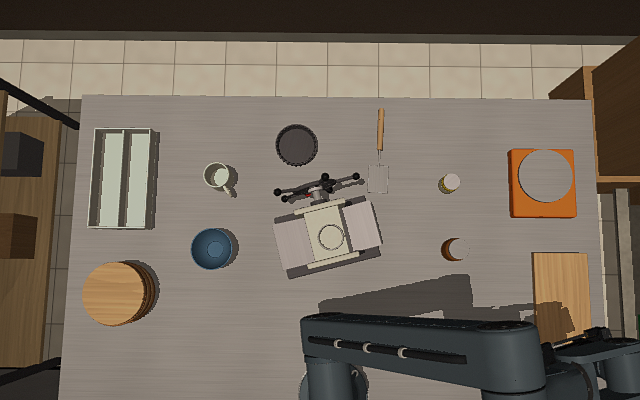

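The scene view shows the wheel at about (318,220), with the red stem low at (318,239). In the top view the wheel's line runs from about (278,192) to (356,177). Next I take enlarged crops.

Run:
```python
import cv2, numpy as np
a=np.load("scene.npz")['p'][150:275,255:405,::-1]; b=np.load("top.npz")['p'][160:285,255:405,::-1]
o=np.vstack([cv2.resize(a,None,fx=4.6,fy=4.6,interpolation=3)[:, :],])
cv2.imwrite("pics/c1.png",o); cv2.imwrite("pics/c2.png",cv2.resize(b,None,fx=4.6,fy=4.6,interpolation=3))
```

```text
(no output)
```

View pics/c1.png

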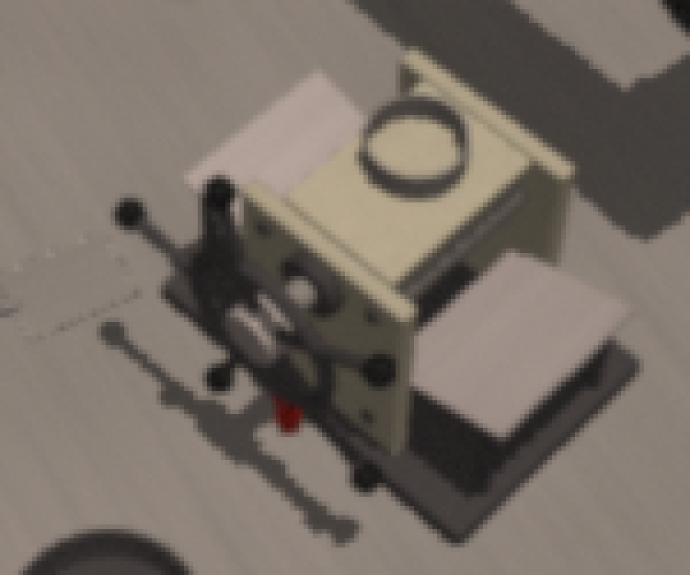

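View pics/c2.png

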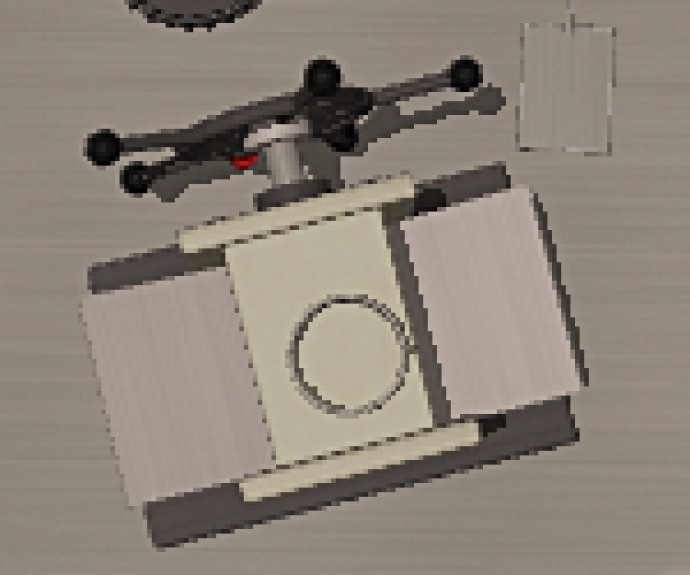

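The crops show all five knobs in both views. In the scene crop they are at (129,213), (220,190), (380,370), (366,476) and (220,378), with the red tip near (288,425). Next I triangulate them.

```bash
cat > h.py <<'E'
import numpy as np
def P(n):
    z=np.load(n+".npz"); F=np.diag([1,-1,-1.]); return z['intrinsics']@F@z['camera_from_world'][:3]
def ray(n,u,v):
    z=np.load(n+".npz"); T=np.linalg.inv(z['camera_from_world']); d=np.linalg.inv(z['intrinsics'])@[u,v,1]; d=T[:3,:3]@(d*[1,-1,-1]); return T[:3,3],d
E
python3 - <<'E'
import numpy as np,cv2
from h import *
S=np.array([(129,213),(220,190),(380,370),(366,476),(220,378),(288,418)])/4.6+[255-.4,150-.4]
T=np.array([(465,73),(322,77),(103,147),(136,178),(343,137),(243,160)])/4.6+[255-.4,160-.4]
X=cv2.triangulatePoints(P("scene"),P("top"),S.T.copy(),T.T.copy()); X=(X[:3]/X[3]).T
print(X.round(4))
K=X[:5]; c=K.mean(0); n=np.linalg.svd(K-c)[2][2]; n*=np.sign(n[0]); yaw=np.arctan2(n[1],n[0])
ey=np.array([-np.sin(yaw),np.cos(yaw),0]); print("axle",c,"n",n,"yaw",yaw,np.linalg.norm(K-c,axis=1))
a=[np.arctan2(-(k-c)@ey,k[2]-c[2])%(2*np.pi) for k in X]; print(np.degrees(a).round(1))
b=(np.array(a[:5])-np.radians(36))%np.radians(72); print("phase",np.degrees(b))
for n_ in("scene",):
    for px in [S[5]]:
        o,d=ray(n_,*px); t=((c-o)@n)/(d@n); p=o+t*d; print("stem",p,np.degrees(np.arctan2(-(p-c)@ey,p[2]-c[2]))%360,np.linalg.norm(p-c))
# objects around: top pixels on z
for nm,u,v,h in [("tin",297,145,.028),("mug",217,175,.085),("bowl",212,249,.06),("jar",457,249,.1),("can",450,182,.075),("spatblade",378,179,0),("ring",330,237,.225)]:
    o,d=ray("top",u,v); print(nm,(o+d*(h-o[2])/d[2]).round(3))
E
```

```text
[[ 0.6504 -0.0582  0.179 ]
 [ 0.6259  0.0299  0.294 ]
 [ 0.5914  0.1615  0.2407]
 [ 0.5929  0.1551  0.096 ]
 [ 0.6282  0.0186  0.0549]
 [ 0.6092  0.0843  0.0802]]
axle [0.61776614 0.06139821 0.17293481] n [ 0.96628051  0.2574767  -0.00277969] yaw 0.2604109815301521 [0.12414813 0.12538749 0.12372158 0.12374967 0.12595174]
[ 87.2  15.  303.2 231.6 159.6 194.7]
phase [51.19200421 51.02373642 51.18857055 51.58347364 51.55298378]
stem [0.61087564 0.08630629 0.08483277] 196.34767390620252 0.0918142749230101
tin [0.777 0.123 0.028]
mug [0.666 0.364 0.085]
bowl [0.439 0.376 0.06 ]
jar [ 0.445 -0.367  0.1  ]
can [ 0.653 -0.356  0.075]
spatblade [ 0.674 -0.14   0.   ]
ring [0.47  0.014 0.225]
```

Call:
arm_command --deltas '[-1,0,0,-0.0154,-0.1702,-1,0,0,-0.0154,-0.1702,-1,0,0,-0.0154,-0.1702,-1,0,0,-0.0154,-0.1702,-1,0,0,-0.0154,-0.1702,-1,0,0,-0.0154,-0.1702,-1,0,0,-0.0154,-0.1702,-1,0,0,-0.0154,-0.1702,-1,0,0,-0.0154,-0.1702,-1,0,0,0,0]' --newtons 10

```text
time: 1.35
position: [0.1841, -0.5977, 0.362]
tool_rot: [0.61, 0.792, -0.001, 0.001]
ft_force: [-0.6, 0.2, -0.5]
grip_width: 0.0018
grip_force: 0.0
```

Call:
arm_command --deltas '[-1,0.033,0.037,0,0,-1,0.033,0.037,0,0,-1,0.033,0.037,0,0,-1,0.033,0.037,0,0,-1,0.033,0.037,0,0,-1,0.033,0.037,0,0,-1,0.033,0.037,0,0,-1,0.033,0.037,0,0]'

```text
time: 2.35
position: [0.4025, -0.2642, 0.3601]
tool_rot: [0.611, 0.792, 0.0, -0.001]
ft_force: [0.1, -1.0, 0.3]
grip_width: 0.0004
grip_force: 0.0
```

Call:
arm_command --deltas '[-1,0.033,0.037,0,0,-1,0.033,0.037,0,0,-1,0.033,0.037,0,0,-1,0.033,0.037,0,0,-1,0.033,0.037,0,0,-1,0.033,0.037,0,0,-1,0.033,0.037,0,0,-1,0.033,0.037,0,0,-1,0,0,0,0,-1,0,0,0,0]'

```text
time: 3.6
position: [0.6197, 0.0649, 0.3599]
tool_rot: [0.61, 0.792, -0.001, -0.001]
ft_force: [-0.2, -0.3, 0.0]
grip_width: 0.0005
grip_force: 0.0
```

```bash
cat > traj.py <<'E'
import numpy as np,sys
a0,a1,step,cs,cz=map(float,sys.argv[1:])   # deg,deg,deg, current finger s,z (axle frame, m)
for a in np.arange(a0,a1+1e-6,step):
    t=np.radians(a); rho=np.interp(a,[10,60],[.100,.108]); side=.0095
    p=rho*np.array([np.sin(t),np.cos(t)])+.005*np.array([-np.cos(t),np.sin(t)]); n=p-[side,0]
    if a>90: n=np.array([(rho-.019)*np.sin(t)-.005*np.cos(t)+side,(rho-.019)*np.cos(t)+.005*np.sin(t)])
    d=np.round([-(n[0]-cs),-(n[1]-cz)],4); cs-=d[0]; cz-=d[1]
    print(f"{a:.0f}: -1, {d[0]}, 0, {d[1]}, 0,   cs {cs:.4f} cz {cz:.4f}")
E
python3 traj.py 10 94 3.5 -.0034 .099
```

```text
10: -1, -0.0063, 0, -0.0003, 0,   cs 0.0029 cz 0.0993
14: -1, -0.0062, 0, 0.0004, 0,   cs 0.0091 cz 0.0989
17: -1, -0.0062, 0, 0.0007, 0,   cs 0.0153 cz 0.0982
20: -1, -0.0061, 0, 0.0012, 0,   cs 0.0214 cz 0.0970
24: -1, -0.0061, 0, 0.0016, 0,   cs 0.0275 cz 0.0954
28: -1, -0.006, 0, 0.0019, 0,   cs 0.0335 cz 0.0935
31: -1, -0.0059, 0, 0.0023, 0,   cs 0.0394 cz 0.0912
34: -1, -0.0058, 0, 0.0027, 0,   cs 0.0452 cz 0.0885
38: -1, -0.0057, 0, 0.0031, 0,   cs 0.0509 cz 0.0854
42: -1, -0.0055, 0, 0.0034, 0,   cs 0.0564 cz 0.0820
45: -1, -0.0052, 0, 0.0038, 0,   cs 0.0616 cz 0.0782
48: -1, -0.0051, 0, 0.0041, 0,   cs 0.0667 cz 0.0741
52: -1, -0.0048, 0, 0.0045, 0,   cs 0.0715 cz 0.0696
56: -1, -0.0046, 0, 0.0047, 0,   cs 0.0761 cz 0.0649
59: -1, -0.0043, 0, 0.0051, 0,   cs 0.0804 cz 0.0598
62: -1, -0.0036, 0, 0.0055, 0,   cs 0.0840 cz 0.0543
66: -1, -0.0031, 0, 0.0058, 0,   cs 0.0871 cz 0.0485
70: -1, -0.0028, 0, 0.006, 0,   cs 0.0899 cz 0.0425
73: -1, -0.0024, 0, 0.0061, 0,   cs 0.0923 cz 0.0364
76: -1, -0.002, 0, 0.0063, 0,   cs 0.0943 cz 0.0301
80: -1, -0.0017, 0, 0.0064, 0,   cs 0.0960 cz 0.0237
84: -1, -0.0012, 0, 0.0065, 0,   cs 0.0972 cz 0.0172
87: -1, -0.0009, 0, 0.0066, 0,   cs 0.0981 cz 0.0106
90: -1, -0.0004, 0, 0.0064, 0,   cs 0.0985 cz 0.0042
94: -1, -0.0001, 0, 0.0054, 0,   cs 0.0986 cz -0.0012
```

Call:
arm_command --deltas '[-1,0,0,0.022,0,-1,0,0,0.022,0,-1,0,0,0.022,0,-1,0,0,0.022,0,-1,-0.0063,0,0,0,-1,-0.0062,0,0.0004,0,-1,-0.0062,0,0.0007,0,-1,-0.0061,0,0.0012,0,-1,-0.0061,0,0.0016,0,-1,-0.006,0,0.0019,0,-1,-0.0059,0,0.0023,0]'

```text
time: 4.97
position: [0.6312, 0.0238, 0.2647]
tool_rot: [0.61, 0.793, -0.0, -0.001]
ft_force: [-1.2, 3.9, 0.3]
grip_width: 0.0004
grip_force: 2.1
```

Call:
arm_command --deltas '[-1,-0.0058,0,0.0027,0,-1,-0.0057,0,0.0031,0,-1,-0.0055,0,0.0034,0,-1,-0.0052,0,0.0038,0,-1,-0.0051,0,0.0041,0,-1,-0.0048,0,0.0045,0,-1,-0.0046,0,0.0047,0,-1,-0.0043,0,0.0051,0,-1,-0.0036,0,0.0055,0,-1,-0.0031,0,0.0058,0,-1,-0.0028,0,0.006,0]'

```text
time: 6.35
position: [0.6448, -0.0258, 0.2163]
tool_rot: [0.61, 0.793, -0.0, 0.001]
ft_force: [-1.2, 3.3, 3.0]
grip_width: 0.0005
grip_force: 2.2
```

Call:
arm_command --deltas '[-1,-0.0024,0,0.0061,0,-1,-0.002,0,0.0063,0,-1,-0.0017,0,0.0064,0,-1,-0.0012,0,0.0065,0,-1,-0.0009,0,0.0066,0,-1,-0.0004,0,0.005,0,-1,0,0,0,0]'

```text
time: 7.22
position: [0.6469, -0.0334, 0.1788]
tool_rot: [0.61, 0.793, 0.0, -0.0]
ft_force: [0.8, -0.2, 0.1]
grip_width: 0.0001
grip_force: 0.3
```

Call:
arm_command --deltas '[-1,0,0,-0.03,0,-1,0,0,-0.04,0,-1,0,0,-0.04,0,-1,0,0,-0.04,0,-1,0,0,-0.03,0,-1,0.03,0,0,0,-1,0.04,0,0,0,-1,0.032,0,0,0,-1,0,0,0,0]'

```text
time: 8.35
position: [0.6193, 0.0682, 0.3588]
tool_rot: [0.608, 0.794, 0.0, -0.001]
ft_force: [0.9, -0.8, 0.4]
grip_width: 0.0005
grip_force: 0.0
```

Run:
```python
from rig import status, imaging
import cv2, numpy as np
p,d=imaging.camera("scene"); np.savez("scene.npz",p=p,d=d,**imaging.camera_params("scene"))
cv2.imwrite("pics/s2.png",cv2.resize(p[150:275,255:405,::-1],None,fx=4.6,fy=4.6,interpolation=3))
print(status.get_obs()['position'])
```

```text
[0.6199888  0.06661529 0.35887316]
```

View pics/s2.png

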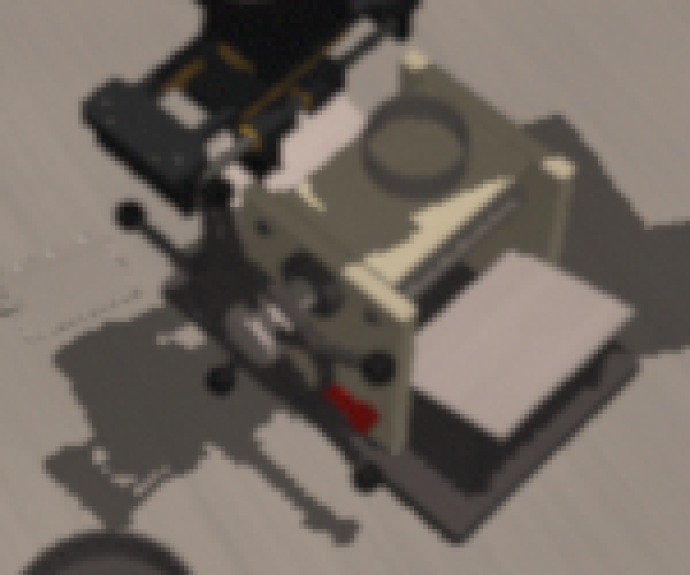

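The wheel has turned one spoke pitch: the knobs sit where they were, e.g. (129,214), and the stem is now at about (355,408), near 267°. I repeat the same stroke.

Call:
arm_command --deltas '[-1,-0.001,0,0.022,0,-1,0,0,0.022,0,-1,0,0,0.022,0,-1,0,0,0.022,0,-1,-0.0063,0,0,0,-1,-0.0062,0,0.0004,0,-1,-0.0062,0,0.0007,0,-1,-0.0061,0,0.0012,0,-1,-0.0061,0,0.0016,0,-1,-0.006,0,0.0019,0,-1,-0.0059,0,0.0023,0]'

```text
time: 9.78
position: [0.6312, 0.0229, 0.2632]
tool_rot: [0.61, 0.793, -0.0, -0.001]
ft_force: [-0.7, 3.5, -0.5]
grip_width: 0.0006
grip_force: 2.2
```

Call:
arm_command --deltas '[-1,-0.0058,0,0.0027,0,-1,-0.0057,0,0.0031,0,-1,-0.0055,0,0.0034,0,-1,-0.0052,0,0.0038,0,-1,-0.0051,0,0.0041,0,-1,-0.0048,0,0.0045,0,-1,-0.0046,0,0.0047,0,-1,-0.0043,0,0.0051,0,-1,-0.0036,0,0.0055,0,-1,-0.0031,0,0.0058,0,-1,-0.0028,0,0.006,0]'

```text
time: 11.15
position: [0.6448, -0.0265, 0.2144]
tool_rot: [0.61, 0.793, -0.0, 0.0]
ft_force: [-3.5, 3.2, 3.3]
grip_width: 0.0007
grip_force: 2.1
```

Call:
arm_command --deltas '[-1,-0.0024,0,0.0061,0,-1,-0.002,0,0.0063,0,-1,-0.0017,0,0.0064,0,-1,-0.0012,0,0.0065,0,-1,-0.0009,0,0.0066,0,-1,-0.0004,0,0.005,0,-1,0,0,0,0]'

```text
time: 12.02
position: [0.6474, -0.0347, 0.1771]
tool_rot: [0.61, 0.793, 0.0, 0.001]
ft_force: [0.5, -0.3, 0.3]
grip_width: 0.0004
grip_force: 0.0
```

Call:
arm_command --deltas '[-1,0,0,-0.03,0,-1,0,0,-0.04,0,-1,0,0,-0.04,0,-1,0,0,-0.04,0,-1,0,0,-0.03,0,-1,0.03,0,0,0,-1,0.04,0,0,0,-1,0.032,0,0,0,-1,0,0,0,0]'

```text
time: 13.15
position: [0.6207, 0.0664, 0.3578]
tool_rot: [0.608, 0.794, 0.001, 0.0]
ft_force: [0.5, -0.5, 0.7]
grip_width: 0.0006
grip_force: 0.0
```

Run:
```python
from rig import status, imaging
import cv2, numpy as np
p,d=imaging.camera("scene"); np.savez("scene.npz",p=p,d=d,**imaging.camera_params("scene"))
cv2.imwrite("pics/s3.png",cv2.resize(p[150:275,255:405,::-1],None,fx=4.6,fy=4.6,interpolation=3))
print(status.get_obs()['position'])
```

```text
[0.62109039 0.06496139 0.35772298]
```

View pics/s3.png

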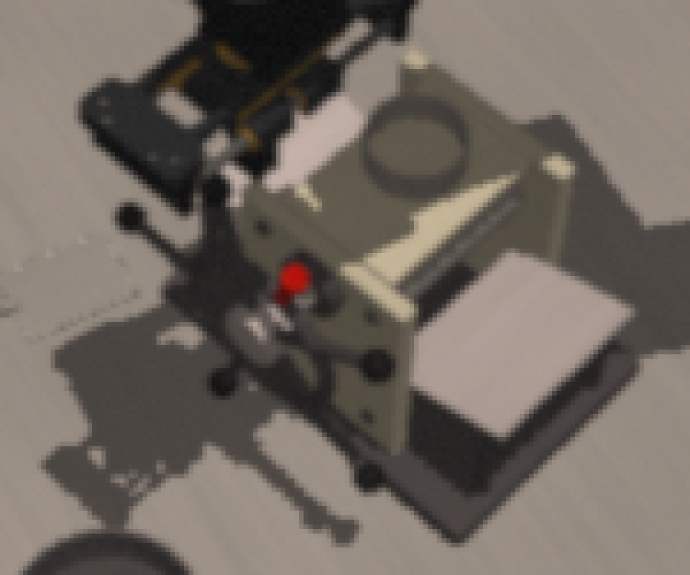

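The stem is now up at about (294,280), close to 340°. I compute the angle still to go and the small last stroke.

```bash
cat > ang.py <<'E'
import numpy as np
from h import *
def ang(pts):
    c=np.array([.6178,.0614,.1729]); y=.2604; n=np.array([np.cos(y),np.sin(y),0]); ey=np.array([-np.sin(y),np.cos(y),0])
    for u,v in pts:
        o,d=ray("scene",u/4.6+254.6,v/4.6+149.6); p=o+d*((c-o)@n)/(d@n); a=np.degrees(np.arctan2(-(p-c)@ey,p[2]-c[2]))%360; print(round(a,1),"stem phase",round((a-36)%72,1),np.linalg.norm(p-c).round(3))
E
python3 - <<'E'
from ang import ang
ang([(129,217),(217,189),(377,366),(369,478),(222,382),(294,278)])
E
python3 traj.py 10 36 3.25 -.0034 .099
```

```text
89.8 stem phase 53.8 0.124
15.6 stem phase 51.6 0.126
304.5 stem phase 52.5 0.124
233.7 stem phase 53.7 0.126
161.5 stem phase 53.5 0.123
340.8 stem phase 16.8 0.098
10: -1, -0.0063, 0, -0.0003, 0,   cs 0.0029 cz 0.0993
13: -1, -0.0058, 0, 0.0003, 0,   cs 0.0087 cz 0.0990
16: -1, -0.0057, 0, 0.0007, 0,   cs 0.0144 cz 0.0983
20: -1, -0.0057, 0, 0.001, 0,   cs 0.0201 cz 0.0973
23: -1, -0.0057, 0, 0.0014, 0,   cs 0.0258 cz 0.0959
26: -1, -0.0056, 0, 0.0017, 0,   cs 0.0314 cz 0.0942
30: -1, -0.0055, 0, 0.002, 0,   cs 0.0369 cz 0.0922
33: -1, -0.0055, 0, 0.0023, 0,   cs 0.0424 cz 0.0899
36: -1, -0.0053, 0, 0.0027, 0,   cs 0.0477 cz 0.0872
```

Call:
arm_command --deltas '[-1,0,0,0.022,0,-1,0,0,0.022,0,-1,0,0,0.022,0,-1,0,0,0.021,0,-1,-0.0063,0,0,0,-1,-0.0058,0,0.0003,0,-1,-0.0057,0,0.0007,0,-1,-0.0057,0,0.001,0,-1,-0.0057,0,0.0014,0,-1,-0.0056,0,0.0017,0,-1,-0.0055,0,0.002,0]'

```text
time: 14.58
position: [0.6307, 0.0254, 0.2634]
tool_rot: [0.609, 0.793, -0.0, -0.001]
ft_force: [-0.4, 5.2, -0.1]
grip_width: 0.0003
grip_force: 1.9
```

Call:
arm_command --deltas '[-1,-0.003,0,0.0011,0,-1,-0.0025,0,0.0012,0,-1,-0.002,0,0.001,0,-1,-0.0015,0,0.001,0,-1,-0.0015,0,0.0007,0,-1,0,0,0,0,-1,0.006,0,-0.005,0,-1,0.006,0,-0.03,0,-1,0,0,-0.04,0,-1,0,0,-0.03,0,-1,0,0,0,0,-1,0,0,0,0]'

```text
time: 16.08
position: [0.6305, 0.0264, 0.363]
tool_rot: [0.61, 0.793, -0.0, 0.0]
ft_force: [-0.6, -0.2, -0.4]
grip_width: 0.0007
grip_force: 0.0
```

Run:
```python
from rig import status, imaging
import cv2, numpy as np
p,d=imaging.camera("scene"); np.savez("scene.npz",p=p,d=d,**imaging.camera_params("scene"))
cv2.imwrite("pics/s4.png",cv2.resize(p[150:275,255:405,::-1],None,fx=4.6,fy=4.6,interpolation=3))
print(status.get_obs()['position'])
```

```text
[0.63013785 0.02653084 0.36226843]
```

View pics/s4.png

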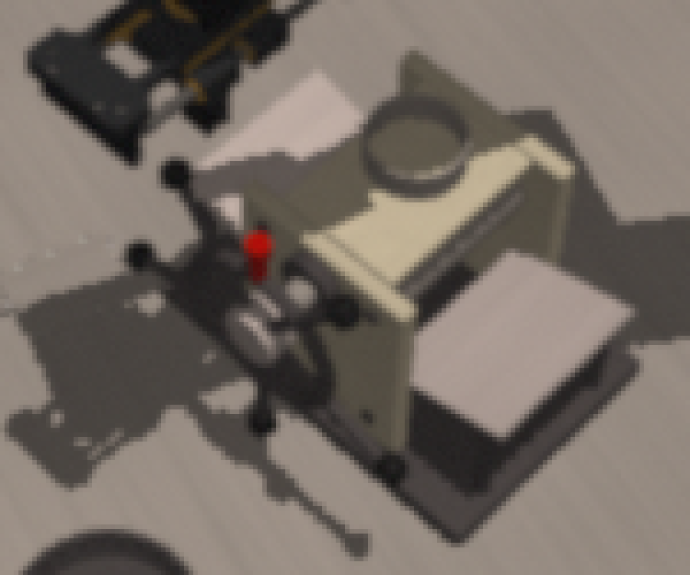

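The stem now points up at about (258,245), and the knobs are at (176,173), (140,256), (343,310), (391,468) and (262,419). I check the angle.

Run:
```python
from ang import ang
ang([(176,173),(140,256),(343,310),(391,468),(262,419),(258,241)])
```

```text
35.1 stem phase 71.1 0.124
108.5 stem phase 0.5 0.123
324.1 stem phase 0.1 0.125
252.8 stem phase 0.8 0.125
180.3 stem phase 0.3 0.12
359.3 stem phase 35.3 0.101
```

The stem is within about 1° of vertical and the arm is clear, so I hand in.

```bash
python3 -c "
from rig import order
print(order.hand_in())"
```

```text
the job is handed in; nothing more can be done
None
```

The job is handed in at about 16 s: three steady pushes brought the red stem to within about 1° of straight up, measured from the camera, with the arm clear above the wheel; hand-in gave no verdict.

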